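Load the warm-air dryer, close it up and start its timer

ROBOT

A 6-joint arm with a two-finger parallel gripper is mounted at the origin on the work surface. World frame = base frame: x ahead of the robot, y to its left, z up, the work surface at z = 0. Lengths are in m, angles in degrees, forces in N, time in s.
With the tool pointing down it reaches from about 0.325 to 0.85 m from the base axis. Payload 15.5 kg.
Tool frame: the origin (TCP) lies at the very end of the fingers, on their centre line; the grasp point (between the pads) lies arm.grip_depth behind it (arm.grip_depth is the distance from the TCP to the grasp point, in m); z points along the fingers, y is the direction in which the jaws open and shut (so a half turn about z gives the same grasp; the last joint's range is limited). The gripper opens to 91 mm and grips with 3 to 60 N. Pads are 32 mm wide; open, the fingers measure 118 mm over their backs; the gripper's body (76 mm by 178 mm) begins 60 mm behind the grasp point.
Start: joints at [-81.389, 28.281, 77.091, -0, 74.628, -5.472], TCP at [0.152, -0.606, 0.214] pointing down, gripper open.
Joint ranges: [-166.48, 166.48], [-47.26, 123.95], [12.59, 153.08], [-70.14, 250.14], [6.76, 159.57], [-176.63, 176.63]. Speed limits (degrees/s): [108.29, 108.29, 147.25, 172.46, 172.46, 172.46].

INTERFACE

Orientations are given as a 3x3 rotation matrix whose columns are the frame's x, y, z axes.
In Python, from rig import arm gives the robot as it stands. Calls block until the motion is done:
- arm.move_to(position, orientation): joint-space move of the TCP to a pose.
- arm.move_l(position, orientation=None, feed=0.15): straight line of the TCP; orientation=None keeps the orientation; feed is the mean speed in m/s.
- arm.move_joints(angles): joint-space move.
- arm.grip(opening): finger opening in m; the grip force is fixed at half the most; returns when the fingers have stopped.
- arm.sleep(seconds).
- arm.solve_ik(position, orientation): joint angles nearest the present ones, or None.
- arm.snapshot(name): name is "scene" or "side" or "wrist"; returns the picture (480x640x3 uint8, red, green, blue); there is no depth.
- arm.get_calibration(name): a dict with "intrinsics" (3x3 intrinsics, pixels), "cam_to_world" (4x4, takes a point from camera to world coordinates). Camera axes: x right, y down, z forward; pixel columns grow to the right and rows downward; lengths in m; the calibration is good to about 2 mm. The wrist camera is an equidistant fisheye: a pixel r from the principal point sees the ray r / f radians off the axis. A picture is of the moment at which its call begins: read the wrist's pose just before it. get_calibration takes no time and is no camera call; for the wrist camera it gives the pose at the moment of the call.
A pose or a line that the arm cannot do raises arm.Unreachable and nothing moves.
- arm.sign_off(): hands the job in, once; it reports no verdict.
Readings, each from a call of its own:
- arm.current_t(): time.
- arm.current_joint_positions(): joint angles.
- arm.current_dq(): joint speeds.
- arm.current_tau(): joint torques, N m.
- arm.current_ee_pos(): TCP position.
- arm.current_tool_rot(): TCP orientation.
- arm.current_force(): force on the tool from outside, world axes, zero at the start.
- arm.current_torque(): the same for the moment, N m.
- arm.current_width(): finger opening in m.
Only numpy, scipy, OpenCV 4.12 (cv2) and the standard library are available. Lean on these libraries where they do the work, as an engineer would, in place of code of your own. Each camera call takes 0.05 s, during which the arm holds its last target.

TASK

Put every loose, just-washed screw cap into the dryer bay on the side towards which the toggle lever on the switch panel leans, without touching the lever; the other bay stays empty. Then close up both bays: a lid laid fully home on each and each clamp arm swung fully down over its lid. Only then start the dryer: twist the spring-return timer knob clockwise to its stop, hold it there for a moment and let it spring back; leave the capped bottle, the saucer of buttons, the lint roller and the thread spool where they stand.

Things in the scene. Friction and masses are not known exactly. Their poses are not given: they have to be found in the camera images.
- dryer: fixed grey appliance 364 mm wide (its y) and 142 mm deep (its x), rims 62 mm above the table: two open square bays, 130 x 130 mm inside, 56 mm deep, 6 mm walls, and between them an 80 mm wide flat aluminium console at rim height. Origin: middle of its underside; x away from the robot, y to the robot's left, z up. Bay centres lie 111 mm to either side.
- bay_left (a point): centre of the inner floor of the dryer's left bay (+y side, left as the robot sees it), 6 mm above the table; axes as the dryer's
- bay_right (a point): the same for the right bay (-y side). Both bays are alike and empty at the start; all the caps fit in one, even two deep.
- toggle (a joint): bare steel lever with a ball tip on the aluminium switch panel (120 x 60 x 30 mm, fixed, close behind the dryer's console). About +0.6 rad: leans to +y, towards the left bay's side; about -0.6: leans to -y, towards the right bay's side. It flops over if knocked past the middle: do not touch.
- toggle_tip (a point): the ball at the lever's tip, 52 mm from its pivot; the pivot is at the middle of the panel, 32 mm above the table
- lid1: loose grey lid, fits either bay: plate 142 x 142 x 6 mm over a plug 122 x 122 x 8 mm, with a black square grip 22 x 22 mm, 32 mm tall, at its centre (46 mm in all, 180 g). Origin: centre of the plug's underside; z up, x, y along its sides. Lies flat at one side; goes on in any quarter turn. Home: plug in the bay (4 mm play each side), plate on the rim, origin 48 mm above the bay floor.
- lid2: a second lid, the same as lid1, lying at the other side
- clamp_left (a joint): clamp arm behind the left bay, a flat steel bar 14 mm wide (along the dryer's y) and 10 mm thick, reaching 72 mm from its hinge. 0: down level over the rear edge of the fitted lid; about 1.57: upright; 1.9: its rear stop. Starts raised, stays where it is left (light friction, about 1 N at the tip); an ill-seated lid blocks it.
- clamp_left_hinge (a point): the left arm's hinge axis, 100 mm behind the bay's centre, 73.5 mm above the table; the axis runs along the dryer's y and the x, y, z axes are the dryer's
- clamp_left_grip (a point): a point on the left clamp arm's centre line, 58 mm from the hinge, 14 mm short of the arm's end; x points from it to the hinge
- clamp_right (a joint): the same for the clamp arm behind the right bay
- clamp_right_hinge (a point): the same for the right arm
- clamp_right_grip (a point): the same for the right arm
- timer (a joint): spring-return timer knob on the console; 0 at rest, grows clockwise seen from above, stop at 1.2 rad, springs back by itself when released (about 0.07 N m at the stop)
- timer_grip (a point): on the knob's axis, at the height to grip, 26 mm above the console. The knob is a black upright bar 42 mm long (along this point's x, the dryer's x at rest), 13 mm thick (y) and 36 mm tall; its axis is 20 mm in front of the dryer's middle
- cap1: loose white plastic screw cap, a hexagonal prism 32 mm across the flats (37 mm across corners) and 22 mm tall, 20 g, standing on the table in front of the dryer; origin: centre of its underside, z its axis; two of its flats face +-y of its own frame. Any three to five caps are present; the others are None.
- cap2: another screw cap like cap1, or absent (None)
- cap3: another screw cap like cap1, or absent (None)
- cap4: another screw cap like cap1, or absent (None)
- cap5: another screw cap like cap1, or absent (None)
- spool: bystander: empty wooden thread spool, 32 mm diameter, 42 mm tall, standing among the caps; origin at its underside
- saucer: bystander: white ceramic saucer of buttons, 110 mm diameter, 18 mm tall, behind the dryer to one side; origin at its underside
- bottle: bystander: frosted glass bottle with its own round screw cap on, 56 mm diameter, 137 mm tall; origin at its underside. Its cap is not to be taken.
- roller: bystander: grey lint roller lying along its y, 200 mm long, 48 mm high; origin on the table under its middle
Mind the look-alikes: they are no part of the job. Leave any blue look-alike of the cap1 alone.

How it is judged (in metres and radians):
On the way, in this order (a step that is already met when the one before it is completed fails the run):
1. every cap lies in the bay that the toggle lever leans towards (((value of joint toggle above 0.2 rad and (x of cap1 in the frame of bay_left between -0.066 and 0.066 m and y of cap1 in the frame of bay_left between -0.066 and 0.066 m and z of cap1 in the frame of bay_left between -0.01 and 0.046 m) and (x of cap2 in the frame of bay_left between -0.066 and 0.066 m and y of cap2 in the frame of bay_left between -0.066 and 0.066 m and z of cap2 in the frame of bay_left between -0.01 and 0.046 m) and (x of cap3 in the frame of bay_left between -0.066 and 0.066 m and y of cap3 in the frame of bay_left between -0.066 and 0.066 m and z of cap3 in the frame of bay_left between -0.01 and 0.046 m) and (x of cap4 in the frame of bay_left between -0.066 and 0.066 m and y of cap4 in the frame of bay_left between -0.066 and 0.066 m and z of cap4 in the frame of bay_left between -0.01 and 0.046 m) and (x of cap5 in the frame of bay_left between -0.066 and 0.066 m and y of cap5 in the frame of bay_left between -0.066 and 0.066 m and z of cap5 in the frame of bay_left between -0.01 and 0.046 m)) or (value of joint toggle below -0.2 rad and (x of cap1 in the frame of bay_right between -0.066 and 0.066 m and y of cap1 in the frame of bay_right between -0.066 and 0.066 m and z of cap1 in the frame of bay_right between -0.01 and 0.046 m) and (x of cap2 in the frame of bay_right between -0.066 and 0.066 m and y of cap2 in the frame of bay_right between -0.066 and 0.066 m and z of cap2 in the frame of bay_right between -0.01 and 0.046 m) and (x of cap3 in the frame of bay_right between -0.066 and 0.066 m and y of cap3 in the frame of bay_right between -0.066 and 0.066 m and z of cap3 in the frame of bay_right between -0.01 and 0.046 m) and (x of cap4 in the frame of bay_right between -0.066 and 0.066 m and y of cap4 in the frame of bay_right between -0.066 and 0.066 m and z of cap4 in the frame of bay_right between -0.01 and 0.046 m) and (x of cap5 in the frame of bay_right between -0.066 and 0.066 m and y of cap5 in the frame of bay_right between -0.066 and 0.066 m and z of cap5 in the frame of bay_right between -0.01 and 0.046 m)))), for 0.2 s.
2. both lids are fully home, one on each bay, the caps inside (((value of joint toggle above 0.2 rad and (x of cap1 in the frame of bay_left between -0.066 and 0.066 m and y of cap1 in the frame of bay_left between -0.066 and 0.066 m and z of cap1 in the frame of bay_left between -0.01 and 0.046 m) and (x of cap2 in the frame of bay_left between -0.066 and 0.066 m and y of cap2 in the frame of bay_left between -0.066 and 0.066 m and z of cap2 in the frame of bay_left between -0.01 and 0.046 m) and (x of cap3 in the frame of bay_left between -0.066 and 0.066 m and y of cap3 in the frame of bay_left between -0.066 and 0.066 m and z of cap3 in the frame of bay_left between -0.01 and 0.046 m) and (x of cap4 in the frame of bay_left between -0.066 and 0.066 m and y of cap4 in the frame of bay_left between -0.066 and 0.066 m and z of cap4 in the frame of bay_left between -0.01 and 0.046 m) and (x of cap5 in the frame of bay_left between -0.066 and 0.066 m and y of cap5 in the frame of bay_left between -0.066 and 0.066 m and z of cap5 in the frame of bay_left between -0.01 and 0.046 m)) or (value of joint toggle below -0.2 rad and (x of cap1 in the frame of bay_right between -0.066 and 0.066 m and y of cap1 in the frame of bay_right between -0.066 and 0.066 m and z of cap1 in the frame of bay_right between -0.01 and 0.046 m) and (x of cap2 in the frame of bay_right between -0.066 and 0.066 m and y of cap2 in the frame of bay_right between -0.066 and 0.066 m and z of cap2 in the frame of bay_right between -0.01 and 0.046 m) and (x of cap3 in the frame of bay_right between -0.066 and 0.066 m and y of cap3 in the frame of bay_right between -0.066 and 0.066 m and z of cap3 in the frame of bay_right between -0.01 and 0.046 m) and (x of cap4 in the frame of bay_right between -0.066 and 0.066 m and y of cap4 in the frame of bay_right between -0.066 and 0.066 m and z of cap4 in the frame of bay_right between -0.01 and 0.046 m) and (x of cap5 in the frame of bay_right between -0.066 and 0.066 m and y of cap5 in the frame of bay_right between -0.066 and 0.066 m and z of cap5 in the frame of bay_right between -0.01 and 0.046 m))) and (((x of lid1 in the frame of bay_left between -0.008 and 0.008 m and y of lid1 in the frame of bay_left between -0.008 and 0.008 m and z of lid1 in the frame of bay_left between 0.04 and 0.0515 m and angle between the z axis of lid1 and the z axis of bay_left, either way round below 0.04 rad) and (x of lid2 in the frame of bay_right between -0.008 and 0.008 m and y of lid2 in the frame of bay_right between -0.008 and 0.008 m and z of lid2 in the frame of bay_right between 0.04 and 0.0515 m and angle between the z axis of lid2 and the z axis of bay_right, either way round below 0.04 rad)) or ((x of lid2 in the frame of bay_left between -0.008 and 0.008 m and y of lid2 in the frame of bay_left between -0.008 and 0.008 m and z of lid2 in the frame of bay_left between 0.04 and 0.0515 m and angle between the z axis of lid2 and the z axis of bay_left, either way round below 0.04 rad) and (x of lid1 in the frame of bay_right between -0.008 and 0.008 m and y of lid1 in the frame of bay_right between -0.008 and 0.008 m and z of lid1 in the frame of bay_right between 0.04 and 0.0515 m and angle between the z axis of lid1 and the z axis of bay_right, either way round below 0.04 rad)))), for 0.2 s.
3. both clamp arms are fully down on the lids (all of step 2 and value of joint each of clamp_left, clamp_right below 0.1 rad), for 0.2 s.
4. the timer knob is held at its stop, both bays closed up (value of joint timer above 1.1 rad and (((x of lid1 in the frame of bay_left between -0.008 and 0.008 m and y of lid1 in the frame of bay_left between -0.008 and 0.008 m and z of lid1 in the frame of bay_left between 0.04 and 0.0515 m and angle between the z axis of lid1 and the z axis of bay_left, either way round below 0.04 rad) and (x of lid2 in the frame of bay_right between -0.008 and 0.008 m and y of lid2 in the frame of bay_right between -0.008 and 0.008 m and z of lid2 in the frame of bay_right between 0.04 and 0.0515 m and angle between the z axis of lid2 and the z axis of bay_right, either way round below 0.04 rad)) or ((x of lid2 in the frame of bay_left between -0.008 and 0.008 m and y of lid2 in the frame of bay_left between -0.008 and 0.008 m and z of lid2 in the frame of bay_left between 0.04 and 0.0515 m and angle between the z axis of lid2 and the z axis of bay_left, either way round below 0.04 rad) and (x of lid1 in the frame of bay_right between -0.008 and 0.008 m and y of lid1 in the frame of bay_right between -0.008 and 0.008 m and z of lid1 in the frame of bay_right between 0.04 and 0.0515 m and angle between the z axis of lid1 and the z axis of bay_right, either way round below 0.04 rad))) and value of joint each of clamp_left, clamp_right below 0.1 rad), for 0.1 s.
5. the timer knob has sprung back (value of joint timer below 0.1 rad), for 0.1 s.
At the end, for the whole second after the job is handed in: All caps present lie inside the bay the lever leans to; each bay has a lid fully home (within 8 mm and 0.04 rad, plate on the rim within 3.5 mm) and its clamp arm down (below 0.1 rad); the timer has been to its stop (above 1.1 rad) after that and is back below 0.1 rad; all is at rest and released (all of step 3 and value of joint timer below 0.1 rad and linear speed of each of lid1, lid2 below 0.02 m/s and linear speed of each of cap1, cap2, cap3, cap4, cap5 below 0.03 m/s); the robot touches nothing.
It fails at once if the toggle lever is moved (distance of toggle_tip from where it was at the start of the episode above 0.02 m).
It fails at once if the bottle, saucer, roller or spool is shoved away (distance of any of bottle, saucer, roller, spool from where it was at the start of the episode above 0.06 m).
It fails at once if the bottle is tipped over (angle between bottle's own z axis and vertical above 0.6 rad).
Of cap1, cap2, cap3, cap4, cap5 only 3 to 5 are there at a start; the rules pass over those that are not, and their reading is None.
At some moment in a run one of cap1, cap2, cap3, cap4, cap5, lid1, lid2 may be knocked a few centimetres aside while the robot is not near it.
Once in a run the grip may slacken for a moment while it holds something.
It also fails if it takes over 200 s, if anything falls off the work surface, if the arm or the gripper's body presses on something with over 40 N, if the wrist force passes 120 N, or if a joint passes its speed limit or range.

## Working session

There is one attempt and no reset: what is moved stays moved. The work goes in short steps, each a Python script; the robot and the scene stay as the last script left them, time stands still between calls to the robot, and variables do not carry over. Pictures are saved under pics/ and viewed, and the job is handed in when it is done.

```bash
ls; mkdir -p pics
python3 - <<'E'
from rig import arm
import cv2
for n in ["scene","side","wrist"]:
    c=arm.get_calibration(n); print(n,c["intrinsics"].round(1).tolist(),c["cam_to_world"].round(3).tolist())
    cv2.imwrite(f"pics/{n}0.png",arm.snapshot(n)[:,:,::-1])
print(arm.current_t(),arm.grip_depth,arm.current_tool_rot().round(2).tolist())
E
```

```text
pics
scene [[452.1, 0.0, 314.0], [0.0, 452.1, 240.6], [0.0, 0.0, 1.0]] [[0.185, 0.716, -0.673, 1.238], [0.983, -0.125, 0.136, -0.126], [0.013, -0.687, -0.727, 0.808], [0.0, 0.0, 0.0, 1.0]]
side [[517.5, 0.0, 315.3], [0.0, 517.5, 237.5], [0.0, 0.0, 1.0]] [[0.952, -0.236, 0.196, 0.311], [-0.307, -0.7, 0.644, -0.781], [-0.014, -0.674, -0.739, 1.0], [0.0, 0.0, 0.0, 1.0]]
wrist [[371.6, 0.0, 323.0], [0.0, 371.6, 241.8], [0.0, 0.0, 1.0]] [[0.244, -0.94, -0.238, 0.219], [-0.97, -0.237, -0.059, -0.589], [-0.001, 0.245, -0.97, 0.384], [0.0, 0.0, 0.0, 1.0]]
0.15 0.0188 [[0.97, 0.24, -0.0], [0.24, -0.97, 0.0], [0.0, -0.0, -1.0]]
```

View pics/scene0.png

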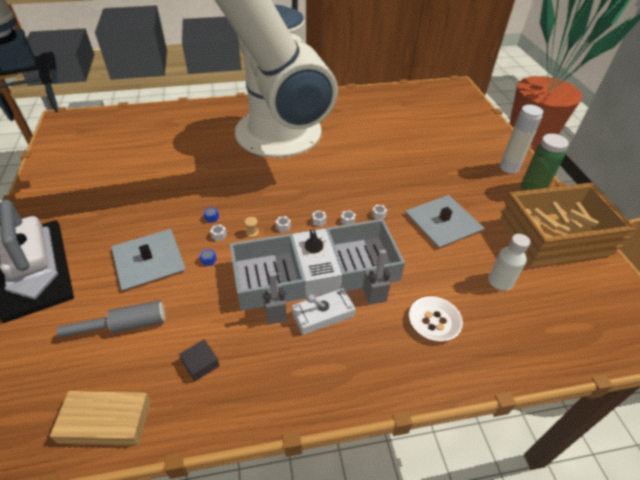

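View pics/side0.png

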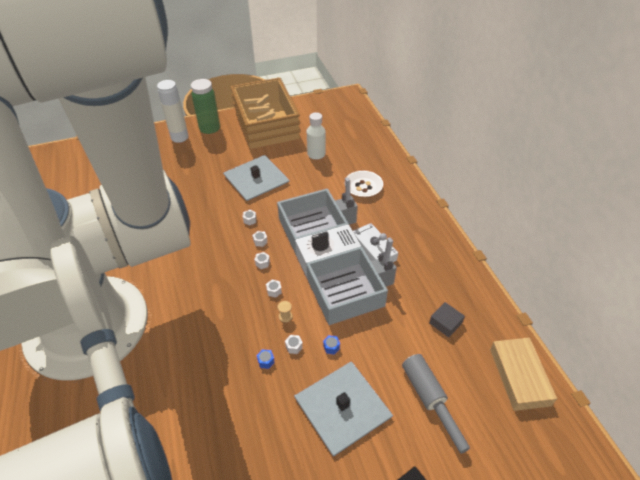

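View pics/wrist0.png

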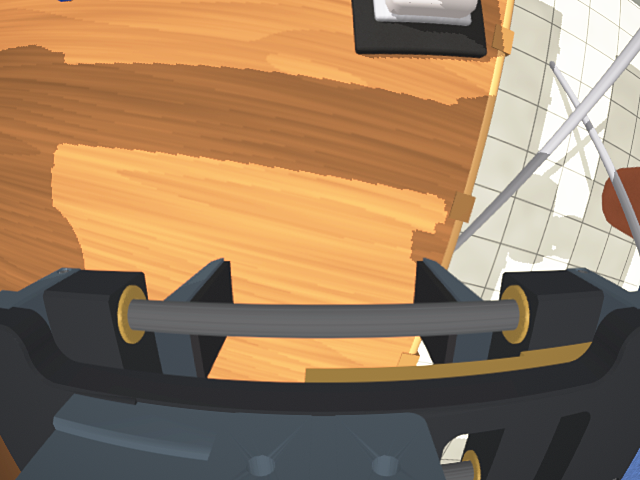

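Run:
```python
import cv2
a=cv2.imread("pics/scene0.png")
cv2.imwrite("pics/sc_crop.png",cv2.resize(a[195:335,195:415],None,fx=3.6,fy=3.6,interpolation=cv2.INTER_CUBIC))
b=cv2.imread("pics/side0.png")
cv2.imwrite("pics/sd_crop.png",cv2.resize(b[160:360,230:430],None,fx=3,fy=3,interpolation=cv2.INTER_CUBIC))
```

```text
(no output)
```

View pics/sc_crop.png

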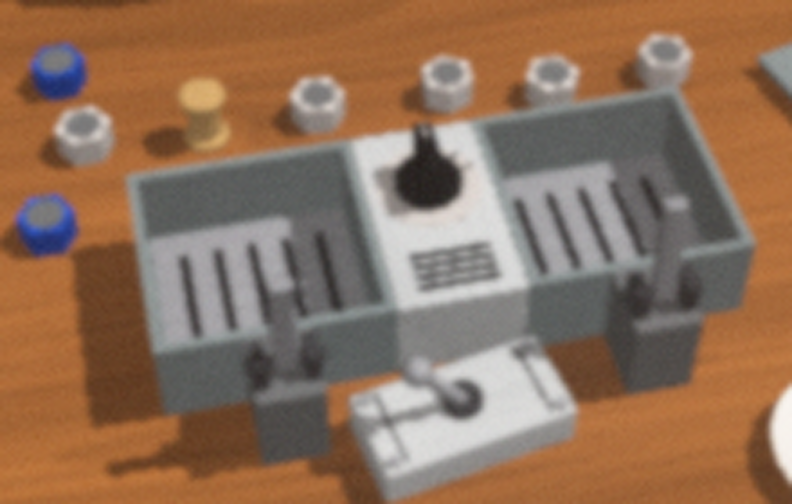

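View pics/sd_crop.png

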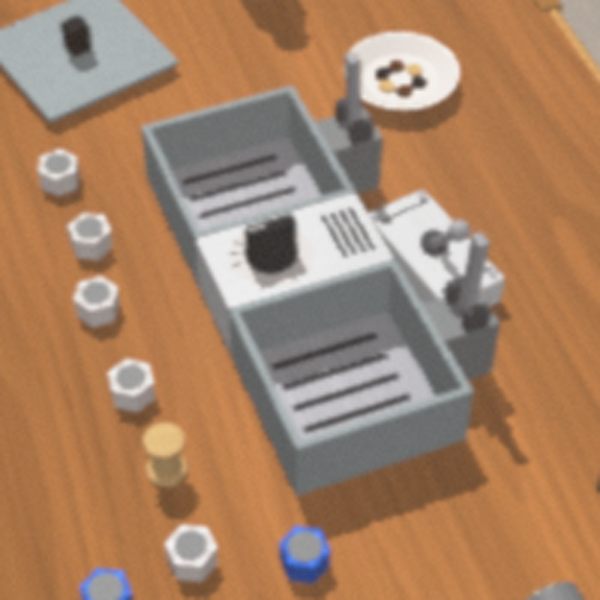

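```bash
cat > h.py <<'E'
import numpy as np, cv2
from rig import arm
CAL={n:arm.get_calibration(n) for n in ["scene","side"]}
def ray(n,uv):
    c=CAL[n]; K=c["intrinsics"]; T=c["cam_to_world"]
    d=np.array([(uv[0]-K[0,2])/K[0,0],(uv[1]-K[1,2])/K[1,1],1.]); d=T[:3,:3]@d
    return T[:3,3],d/np.linalg.norm(d)
def plane(n,uv,z):
    o,d=ray(n,uv); return o+d*(z-o[2])/d[2]
def tri(uv1,uv2):
    o1,d1=ray("scene",uv1); o2,d2=ray("side",uv2)
    A=np.stack([d1,-d2],1); s=np.linalg.lstsq(A,o2-o1,rcond=None)[0]
    p,q=o1+d1*s[0],o2+d2*s[1]; return (p+q)/2,np.linalg.norm(p-q)
def proj(n,p):
    c=CAL[n]; T=c["cam_to_world"]; q=T[:3,:3].T@(np.asarray(p)-T[:3,3]); q=c["intrinsics"]@q; return q[:2]/q[2]
def blobs(img,mask,lo,hi):
    k,l,s,c=cv2.connectedComponentsWithStats(mask.astype(np.uint8),connectivity=8)
    return [(c[i],s[i]) for i in range(1,k) if lo<=s[i][4]<=hi]
E
python3 - <<'E'
from h import *
np.set_printoptions(precision=4,suppress=True)
sc=lambda u,v:(u/3.6+195-.36,v/3.6+195-.36); sd=lambda u,v:(u/3+230-.33,v/3+160-.33)
S=[plane("scene",sc(*p),.062) for p in [(128,178),(680,90),(752,240),(160,348)]]
D=[plane("side",sd(*p),.062) for p in [(298,468),(144,128),(292,88),(468,390)]]
for n,P in(("scene",S),("side",D)):
    P=np.array(P); c=P.mean(0); e=(P[1]+P[2]-P[0]-P[3])/2; print(n,P[:,:2].tolist(),c,np.linalg.norm(e),np.degrees(np.arctan2(-e[0],e[1])), np.linalg.norm((P[2]+P[3]-P[0]-P[1])/2))
piv=tri(sc(462,398),sd(433,242)); tip=tri(sc(418,370),sd(458,231)); print(piv,tip)
# lids: grip tops
print([tri(a,b) for a,b in [((146,248),(344,396)),((446,210),(256,168))]])
for z in [0,.022]:
  print("caps",z)
  for a,b in [((219,230),(293.5,341)),((283,221),(273.5,286)),((319,215),(262,259)),((348,214.5),(260,236.5)),((379,209),(249.5,214.5))]:
    print(plane("scene",a,z)[:2],plane("side",b,z)[:2])
E
```

```text
scene [[0.5252392613369904, -0.1732333758352163], [0.5080743900182293, 0.18992331574846963], [0.6418304844380667, 0.19526095942434138], [0.6609899700997336, -0.16323043634080364]] [0.584  0.0122 0.062 ] 0.36128085365967966 2.881567004999577 0.1349715251948524
side [[0.5189278590084947, -0.18898416186444], [0.5056425373620284, 0.18734576597078856], [0.644488973437894, 0.1947236830186594], [0.6617708415676313, -0.16350532990476563]] [0.5827 0.0074 0.062 ] 0.3675973308320157 2.3828735894514557 0.14179958967348108
(array([0.705 , 0.0045, 0.0342]), np.float64(0.001813310006407271)) (array([ 0.7115, -0.0235,  0.0755]), np.float64(2.7672269722987704e-05))
[(array([ 0.4896, -0.3632,  0.0456]), np.float64(0.0017543065878493044)), (array([0.4869, 0.3596, 0.0469]), np.float64(0.0005611066141723715))]
caps 0
[ 0.4128 -0.2018] [ 0.4366 -0.1882]
[ 0.4081 -0.0397] [ 0.4332 -0.0271]
[0.4019 0.0555] [0.4273 0.0645]
[0.413  0.1303] [0.4408 0.1411]
[0.4064 0.216 ] [0.433  0.2297]
caps 0.022
[ 0.4352 -0.1998] [ 0.4338 -0.2012]
[ 0.4307 -0.042 ] [ 0.4305 -0.0437]
[0.4247 0.0505] [0.4247 0.0459]
[0.4354 0.1233] [0.438  0.1208]
[0.429  0.2067] [0.4303 0.2075]
```

```bash
cat >> h.py <<'E'
def R(yaw):
    a=np.radians(yaw); c,s=np.cos(a),np.sin(a)
    return np.array([[c,s,0],[s,-c,0],[0,0,-1.]])
def wray(cal,uv):
    K=cal["intrinsics"];T=cal["cam_to_world"]
    d=np.array([uv[0]-K[0,2],uv[1]-K[1,2]]);r=np.linalg.norm(d);t=r/K[0,0]
    v=np.array([*(d/max(r,1e-9)*np.sin(t)),np.cos(t)]); return T[:3,3],T[:3,:3]@v
def wplane(cal,uv,z):
    o,d=wray(cal,uv); return o+d*(z-o[2])/d[2]
def wproj(cal,p):
    K=cal["intrinsics"];T=cal["cam_to_world"];q=T[:3,:3].T@(np.asarray(p)-T[:3,3])
    n=np.hypot(q[0],q[1]);t=np.arctan2(n,q[2]);return K[:2,2]+K[0,0]*t*q[:2]/n
def topview(img,cal,x0,x1,y0,y1,z,s=1000):
    # rectified view of plane z: rows from x1 (top) down to x0, cols from y1 (left) to y0, s px per m
    xs=np.arange(x1,x0,-1/s); ys=np.arange(y1,y0,-1/s)
    X,Y=np.meshgrid(xs,ys,indexing="ij")
    P=np.stack([X,Y,np.full_like(X,z)],-1).reshape(-1,3)
    K=cal["intrinsics"];T=cal["cam_to_world"];q=(P-T[:3,3])@T[:3,:3]
    n=np.hypot(q[:,0],q[:,1]);t=np.arctan2(n,q[:,2]);uv=K[:2,2]+K[0,0]*(t/n)[:,None]*q[:,:2]
    m=uv.reshape(*X.shape,2).astype(np.float32)
    return cv2.remap(img,m[...,0],m[...,1],cv2.INTER_CUBIC)
E
python3 - <<'E'
from h import *
import pickle
arm.move_to([0.40,0.0,0.40],R(0))
c=arm.get_calibration("wrist"); im=arm.snapshot("wrist"); pickle.dump((im,c),open("w1.pkl","wb"))
cv2.imwrite("pics/w1.png",im[:,:,::-1]); print(arm.current_t(),arm.current_joint_positions().round(1),c["cam_to_world"].round(3).tolist())
E
```

```text
2.6167 [-8.6  0.6 86.8 -0.  92.5 81.4] [[0.0, -0.969, -0.245, 0.469], [-1.0, -0.0, -0.0, 0.0], [0.0, 0.245, -0.969, 0.57], [0.0, 0.0, 0.0, 1.0]]
```

View pics/w1.png

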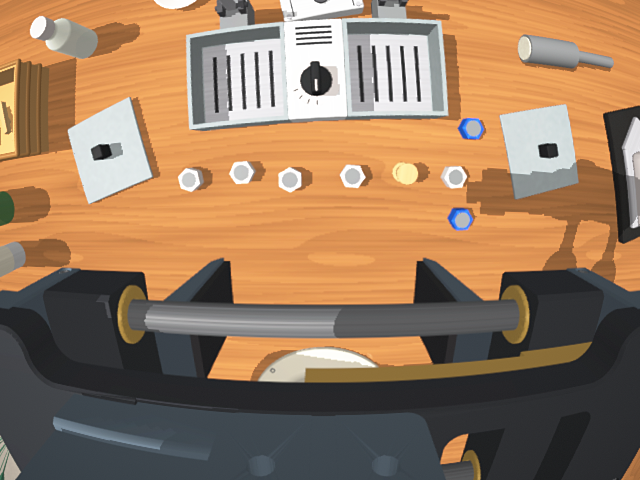

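Run:
```python
from h import *
import pickle
im,c=pickle.load(open("w1.pkl","rb"))
a=topview(im,c,.36,.72,-.26,.26,.022,1500)
cv2.imwrite("pics/t1.png",a[:,:,::-1])
b=topview(im,c,.48,.68,-.2,.22,.062,1800)
cv2.imwrite("pics/t2.png",b[:,:,::-1])
```

```text
(no output)
```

View pics/t1.png

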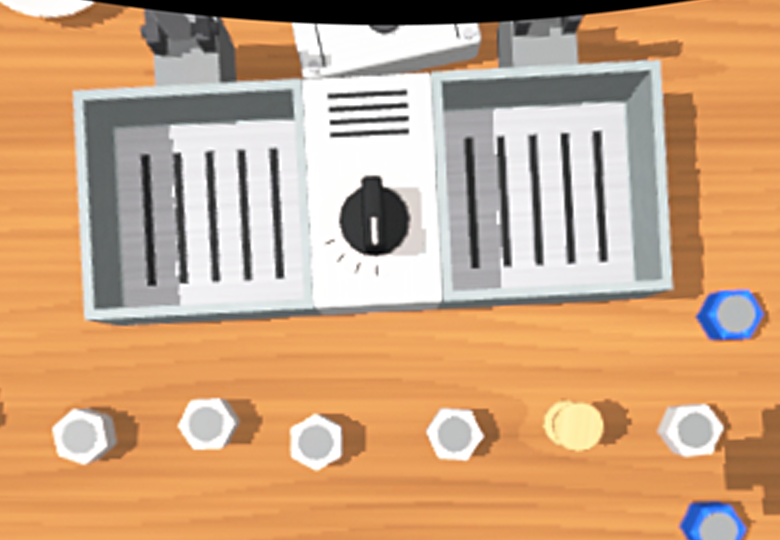

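View pics/t2.png

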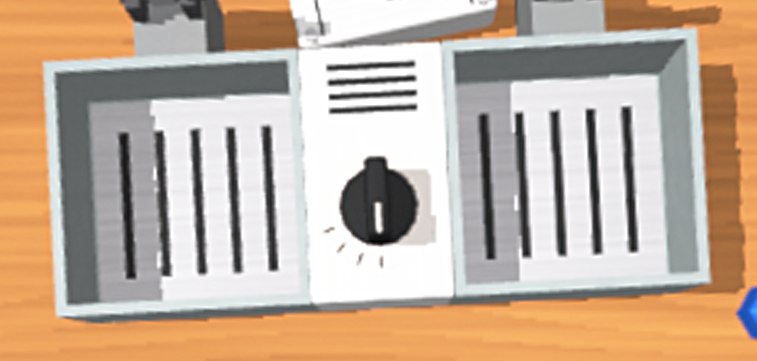

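```bash
cat >> h.py <<'E'
def findcaps(im,c,x0,x1,y0,y1,s=2000,dbg=None,z=.022,thr=215):
    a=topview(im,c,x0,x1,y0,y1,z,s); hsv=cv2.cvtColor(a,cv2.COLOR_RGB2HSV)
    m=((hsv[...,1]<40)&(hsv[...,2]>thr)).astype(np.uint8)
    m=cv2.morphologyEx(m,cv2.MORPH_OPEN,np.ones((3,3),np.uint8))
    cs,_=cv2.findContours(m,cv2.RETR_EXTERNAL,cv2.CHAIN_APPROX_NONE); out=[]
    for k in cs:
        h=cv2.convexHull(k)
        A=cv2.contourArea(h)/s/s
        if not 4e-4<A<1.6e-3: continue
        P=h[:,0,:].astype(float); W=np.stack([x1-P[:,1]/s,y1-P[:,0]/s],1)
        M=cv2.moments(h); cen=np.array([x1-M["m01"]/M["m00"]/s,y1-M["m10"]/M["m00"]/s])
        # hex direction: flat normals where width is least, summed over the three
        ang=np.arange(0,60,1.); w=[sum(np.ptp(W@np.array([np.cos(np.radians(t+o)),np.sin(np.radians(t+o))])) for o in(0,60,120))/3 for t in ang]
        out.append((cen.round(4),ang[int(np.argmin(w))],round(min(w),4),round(max(w),4),round(A*1e6)))
    if dbg: cv2.imwrite(dbg,m*255)
    return sorted(out,key=lambda o:o[0][1])
E
python3 - <<'E'
from h import *
import pickle
im,c=pickle.load(open("w1.pkl","rb"))
for o in findcaps(im,c,.38,.48,-.28,.28,dbg="pics/m1.png"): print(o)
E
```

```text
(array([ 0.4339, -0.2008]), np.float64(6.0), np.float64(0.0362), np.float64(0.0397), 1079)
(array([ 0.4309, -0.0428]), np.float64(56.0), np.float64(0.0333), np.float64(0.0371), 943)
(array([0.4255, 0.0496]), np.float64(30.0), np.float64(0.033), np.float64(0.0367), 925)
(array([0.4375, 0.1225]), np.float64(3.0), np.float64(0.0331), np.float64(0.0364), 924)
(array([0.4293, 0.2069]), np.float64(41.0), np.float64(0.0332), np.float64(0.0368), 936)
```

```bash
cat >> h.py <<'E'
DC=np.array([.5845,.0112]); DY=2.9
def dw(x,y):
    a=np.radians(DY); return DC+np.array([np.cos(a)*x-np.sin(a)*y,np.sin(a)*x+np.cos(a)*y])
def wrap(t,p): return (t+p/2)%p-p/2
LOOK=[.40,0.,.40]
def look(fn=None,pos=LOOK,yaw=0):
    arm.move_to(pos,R(yaw)); c=arm.get_calibration("wrist"); im=arm.snapshot("wrist")
    if fn: cv2.imwrite(fn,im[:,:,::-1])
    return im,c
def pick_cap(cen,t,off):
    yaw=wrap(t-90,60)
    arm.grip(.056)
    arm.move_to([*cen,.10],R(yaw)); arm.move_l([*cen,.004],feed=.15)
    arm.grip(.0); w=arm.current_width(); print("w",round(w,4))
    arm.move_l([*cen,.16],feed=.3)
    if arm.current_width()<.02: print("LOST",arm.current_width()); return False
    b=dw(off[0],-.111+off[1])
    arm.move_to([*b,.16],R(DY)); 
    if arm.current_width()<.02: print("LOST2",arm.current_width()); return False
    arm.move_l([*b,.040],feed=.2); w=arm.current_width()
    arm.grip(.042); arm.move_l([*b,.16],feed=.3); print("placed, w before",round(w,4),"t",arm.current_t(),"F",arm.current_force().round(1)); return True
SL=[(-.040,-.023),(-.040,.023),(.036,-.023),(.036,.023),(0,0)]
E
python3 - <<'E'
from h import *
pick_cap([.4339,-.2005],6,SL[0])
im,c=look("pics/w2.png")
for o in findcaps(im,c,.36,.50,-.28,.28): print(o)
for o in findcaps(im,c,.52,.66,-.17,-.03,z=.028): print("bay",o)
E
```

```text
w 0.0316
placed, w before 0.0314 t 8.925 F [-0.9 -0.5 -0.2]
(array([ 0.4309, -0.0428]), np.float64(56.0), np.float64(0.0332), np.float64(0.0371), 940)
(array([0.4254, 0.0496]), np.float64(31.0), np.float64(0.0331), np.float64(0.037), 937)
(array([0.4375, 0.1226]), np.float64(2.0), np.float64(0.033), np.float64(0.0365), 922)
(array([0.4291, 0.2069]), np.float64(41.0), np.float64(0.0336), np.float64(0.0372), 955)
```

View pics/w2.png

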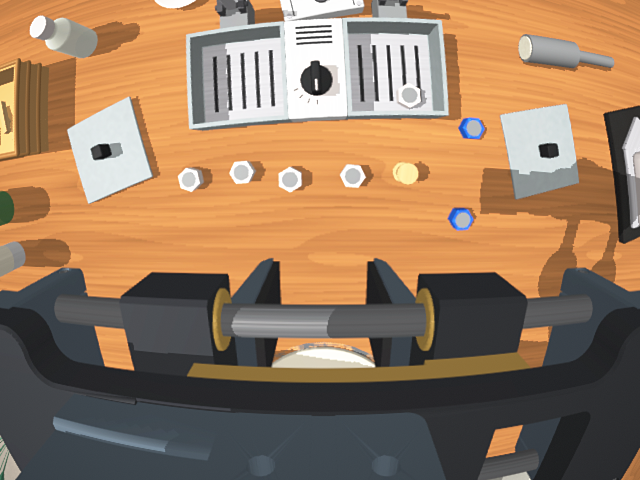

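The cap stands flat in the right bay (410,96); four white caps remain in row y≈175. Continuing with the rest, checking each time.

Run:
```python
from h import *
for i in range(1,5):
    im,c=look(f"pics/w3_{i}.png"); L=findcaps(im,c,.34,.505,-.33,.33)
    print([(o[0].tolist(),o[1],o[2],o[4]) for o in L])
    if len(L)!=5-i: print("count?"); break
    o=L[0]
    if not pick_cap(o[0],o[1],SL[i]): break
else:
    look("pics/w3.png")
```

```text
[([0.4309, -0.0427], np.float64(56.0), np.float64(0.0332), 938), ([0.4254, 0.0496], np.float64(30.0), np.float64(0.0331), 933), ([0.4375, 0.1226], np.float64(4.0), np.float64(0.033), 928), ([0.4292, 0.207], np.float64(41.0), np.float64(0.0335), 952)]
w 0.0317
placed, w before 0.0313 t 16.25 F [-0.1 -0.1 -1. ]
[([0.4255, 0.0495], np.float64(31.0), np.float64(0.0331), 934), ([0.4375, 0.1225], np.float64(2.0), np.float64(0.0332), 927), ([0.4292, 0.2069], np.float64(42.0), np.float64(0.0335), 946)]
w 0.0316
placed, w before 0.032 t 23.6917 F [-0.6 -0.1 -0.3]
[([0.4375, 0.1226], np.float64(3.0), np.float64(0.0331), 931), ([0.4291, 0.2069], np.float64(41.0), np.float64(0.0334), 947)]
w 0.0318
placed, w before 0.0317 t 31.425 F [-0.2 -0.6 -1. ]
[([0.4292, 0.2069], np.float64(41.0), np.float64(0.0334), 949)]
w 0.0318
placed, w before 0.0316 t 39.4833 F [-0.   0.2 -0.4]
```

```bash
ls -t pics|head -3; [ -f pics/w3.png ] && cp pics/w3.png pics/w3v.png || cp $(ls -t pics/w3_*|head -1) pics/w3v.png
```

```text
w3.png
w3_4.png
w3_3.png
```

View pics/w3v.png

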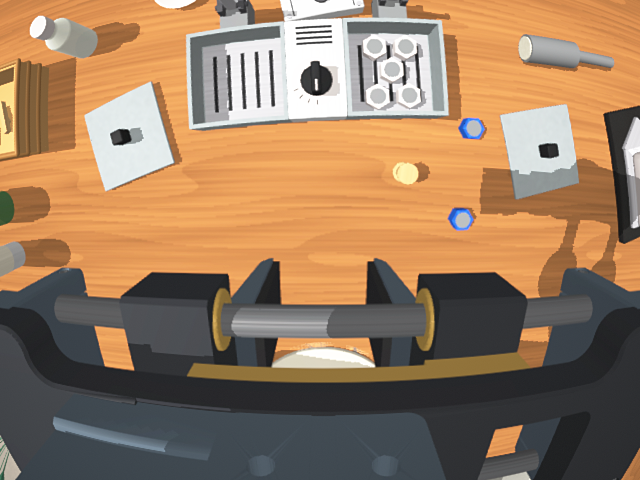

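```bash
cat >> h.py <<'E'
def findlid(im,c,x0,x1,y0,y1,s=1500,dbg=None,z=.014):
    a=topview(im,c,x0,x1,y0,y1,z,s)
    if dbg: cv2.imwrite(dbg,a[:,:,::-1])
    hsv=cv2.cvtColor(a,cv2.COLOR_RGB2HSV)
    m=((hsv[...,1]<70)|(hsv[...,0]>75)).astype(np.uint8); m[hsv[...,2]<60]=0
    m=cv2.morphologyEx(m,cv2.MORPH_OPEN,np.ones((9,9),np.uint8))
    cs,_=cv2.findContours(m,cv2.RETR_EXTERNAL,cv2.CHAIN_APPROX_NONE); k=max(cs,key=cv2.contourArea)
    (u,v),(w,h),_=r=cv2.minAreaRect(k); B=cv2.boxPoints(r); e=B[1]-B[0]
    W=np.array([-e[1],-e[0]]); t=np.degrees(np.arctan2(W[1],W[0]))
    if dbg:
        cv2.drawContours(a,[B.astype(int)],0,(255,0,0),1); cv2.imwrite(dbg,a[:,:,::-1])
    return np.array([x1-v/s,y1-u/s]),wrap(t,90),w/s,h/s
E
python3 - <<'E'
from h import *
for n,y in (("L",.33),("R",-.33)):
    im,c=look(f"pics/lid{n}.png",[.40,y,.35])
    print(n,findlid(im,c,.36,.62,*( (.2,.46) if y>0 else (-.47,-.255)),dbg=f"pics/lid{n}t.png"),c["cam_to_world"][:3,3].round(3))
    # grip top centre
    a=topview(im,c,.44,.56,y-.08,y+.08,.046,2000); g=cv2.cvtColor(a,cv2.COLOR_RGB2GRAY)
    for ce,st in blobs(a,g<45,800,6000): print("grip",.56-ce[1]/2000,y+.08-ce[0]/2000,st[2:])
print(arm.current_t())
E
```

```text
L (array([0.50441937, 0.32220321]), np.float32(16.448608), 0.141985595703125, 0.14193689982096355) [0.469 0.33  0.52 ]
R (array([ 0.48693225, -0.36797194]), np.float32(14.893478), 0.1416846211751302, 0.14183540852864585) [ 0.469 -0.329  0.52 ]
grip 0.4855439560439561 -0.36823076923076925 [ 49  45 819]
44.475
```

View pics/lidLt.png

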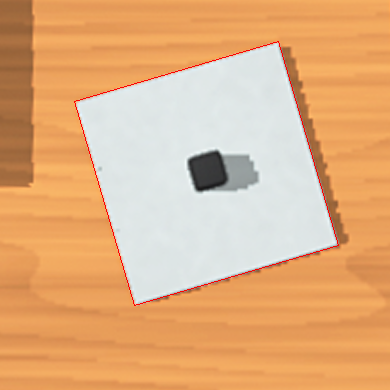

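View pics/lidRt.png

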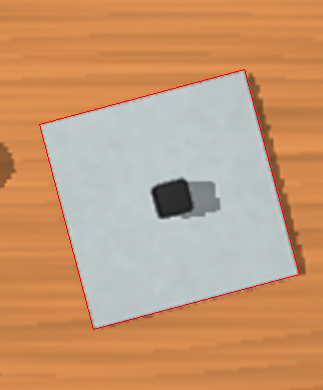

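Run:
```python
from h import *
im,c=look("pics/w5.png",[.52,.01,.30])
for n,off in (("L",.111),("R",-.111)):
    b=dw(0,off); a=topview(im,c,b[0]-.1,b[0]+.1,b[1]-.1,b[1]+.1,.062,3000); cv2.imwrite(f"pics/bay{n}.png",a[:,:,::-1]); print(n,b)
```

```text
L [0.57888418 0.12205785]
R [ 0.59011582 -0.09965785]
```

View pics/bayL.png

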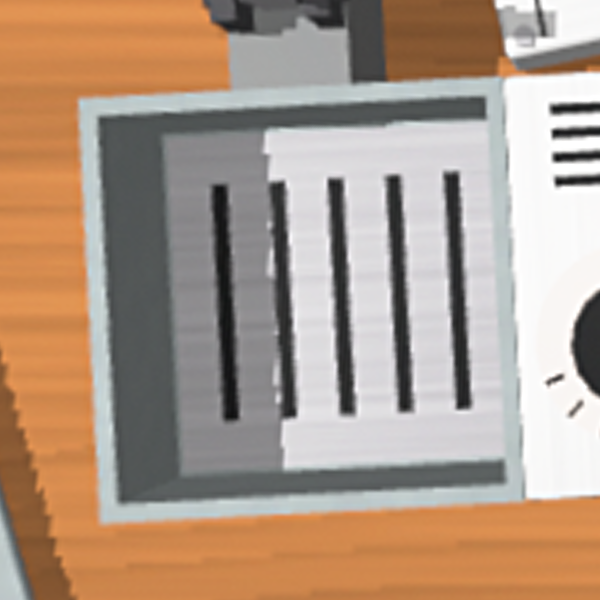

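View pics/bayR.png

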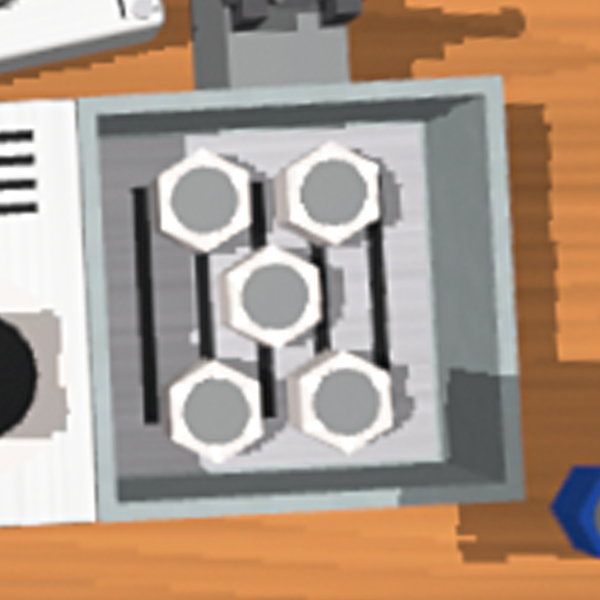

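View pics/w5.png

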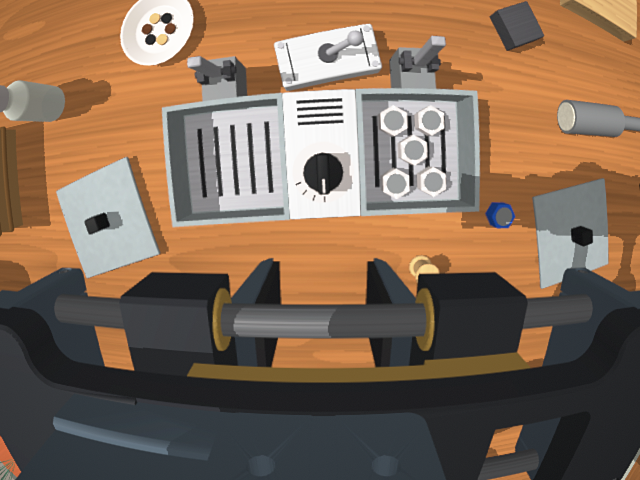

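```bash
sed -i 's/^DC=.*/DC=np.array([.5848,.0105]); DY=3.0/' h.py
cat >> h.py <<'E'
def lid(cen,t,side):
    arm.grip(.06); arm.move_to([*cen,.10],R(t)); arm.move_l([*cen,.020],feed=.15)
    arm.grip(0); print("w",round(arm.current_width(),4)); arm.move_l([*cen,.150],feed=.12)
    b=dw(0,side*.111)
    if arm.current_width()<.018: print("LOST"); return
    arm.move_l([*b,.150],R(DY),feed=.15)
    if arm.current_width()<.018: print("LOST2"); return
    im=arm.snapshot("wrist"); cv2.imwrite(f"pics/carry{side}.png",im[:,:,::-1])
    f0=arm.current_force(); print("w",arm.current_width(),"F0",f0.round(1))
    arm.move_l([*b,.085],feed=.08)
    for z in np.arange(.083,.0735,-.002):
        arm.move_l([*b,z],feed=.03); f=arm.current_force()-f0; print(round(z,3),f.round(1),arm.current_ee_pos()[2].round(4))
        if f[2]>12: break
    print("w",arm.current_width()); arm.grip(.045); arm.move_l([*b,.17],feed=.2); print("t",arm.current_t())
E
python3 - <<'E'
from h import *
im,c=look(None,[.40,.33,.35]); cen,t,w,h=findlid(im,c,.36,.62,.2,.46); print(cen,t,w,h)
lid(cen,t,1)
im,c=look("pics/lidon1.png",[.50,.05,.30])
print(findlid(im,c,.48,.66,.05,.24,z=.068,dbg="pics/lidon1t.png"),dw(0,.111))
E
```

```text
[0.50443841 0.32222867] 16.504372 0.14202051798502605 0.14190214029947917
w 0.022
w 0.021693917171725786 F0 [-0.  -0.7 -2.3]
0.083 [-0.2  0.6  0.3] 0.0832
0.081 [0.2 1.  0.3] 0.0809
0.079 [-0.9  0.  -0.2] 0.0788
0.077 [0.6 1.  1.3] 0.0768
0.075 [0.2 1.6 1.1] 0.0749
w 0.021877628613920837
t 56.3667
(array([0.5848016 , 0.11963656]), np.float32(3.0304794), 0.15276254272460937, 0.14569792683919272) [0.57899071 0.12134788]
```

View pics/lidon1.png

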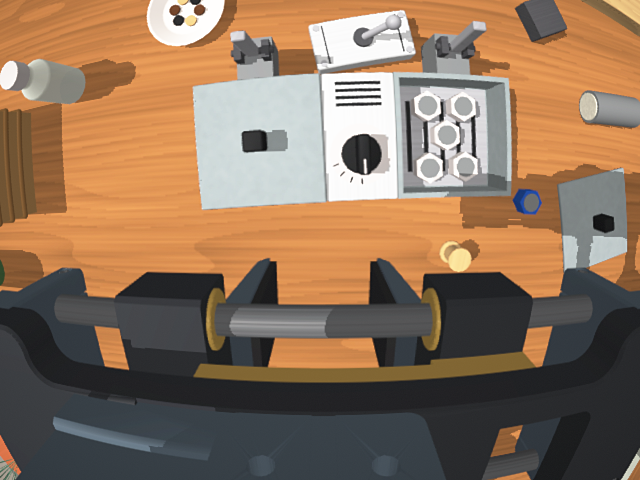

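Run:
```python
from h import *
im,c=look(None,[.40,-.33,.35]); cen,t,w,h=findlid(im,c,.36,.62,-.47,-.255); print(cen,t,w,h)
if abs(w-.142)<.003 and abs(h-.142)<.003:
    lid(cen,t,-1)
    im,c=look("pics/lidon2.png",[.50,.01,.30])
    for n,off in (("L",.111),("R",-.111)):
        b=dw(0,off); a=topview(im,c,b[0]-.1,b[0]+.1,b[1]-.1,b[1]+.1,.068,3000); cv2.imwrite(f"pics/on{n}.png",a[:,:,::-1]); print(n,b)
```

```text
[ 0.48698166 -0.36800486] 14.826485 0.14184031168619793 0.14202984619140624
w 0.0218
w 0.021835025574635084 F0 [ 0.8 -0.2 -2.4]
0.083 [0.1 0.8 0.7] 0.0832
0.081 [-1.3  1.2 -0.4] 0.0809
0.079 [-1.6  0.6  0.5] 0.0789
0.077 [-1.4  0.1  0.5] 0.0769
0.075 [-1.3  1.2  0.4] 0.0748
w 0.02206229067553868
t 68.2083
L [0.57899071 0.12134788]
R [ 0.59060929 -0.10034788]
```

View pics/lidon2.png

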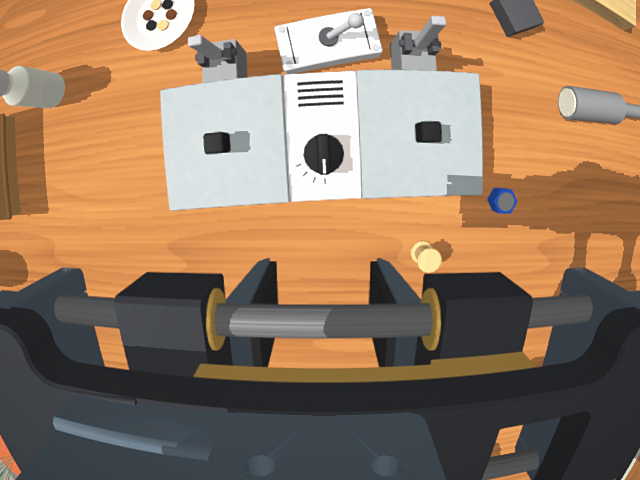

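View pics/onL.png

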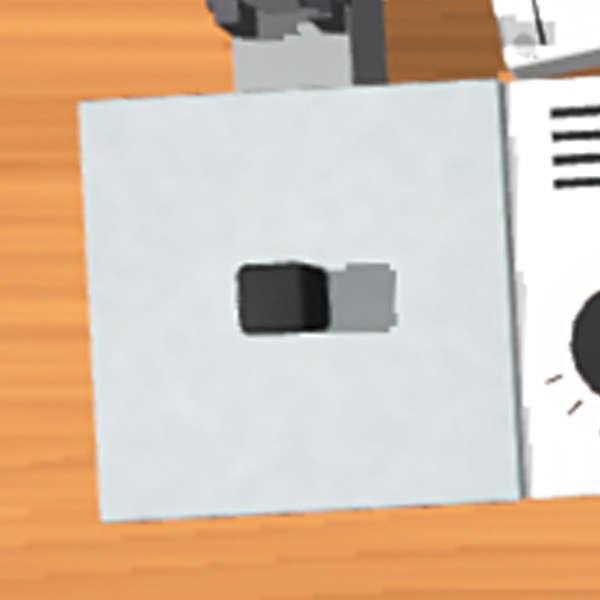

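View pics/onR.png

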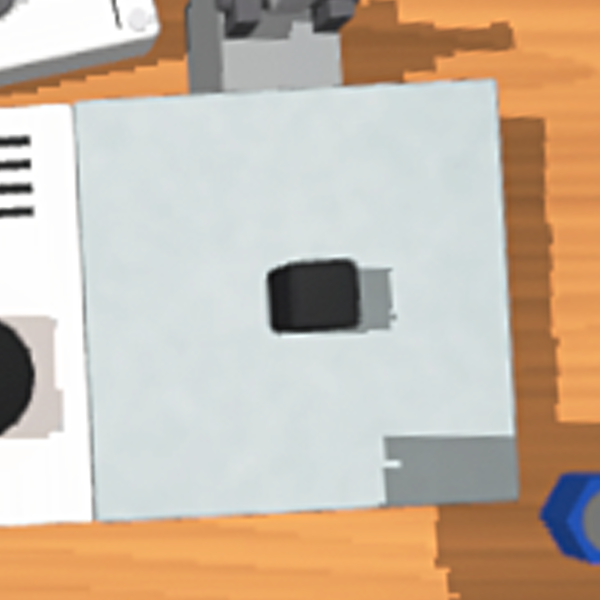

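Run:
```python
from h import *
a=arm.snapshot("scene");b=arm.snapshot("side")
cv2.imwrite("pics/c1.png",cv2.resize(a[215:335,235:415],None,fx=4,fy=4,interpolation=cv2.INTER_CUBIC)[:,:,::-1])
cv2.imwrite("pics/c2.png",cv2.resize(b[170:310,310:430],None,fx=4,fy=4,interpolation=cv2.INTER_CUBIC)[:,:,::-1])
```

```text
(no output)
```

View pics/c1.png

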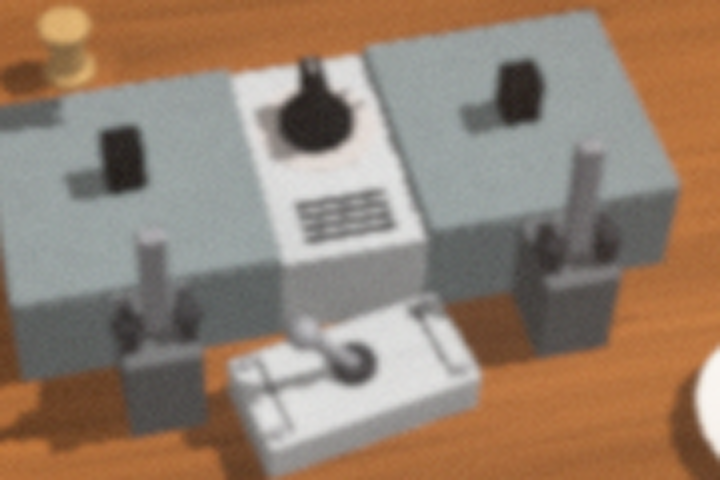

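View pics/c2.png

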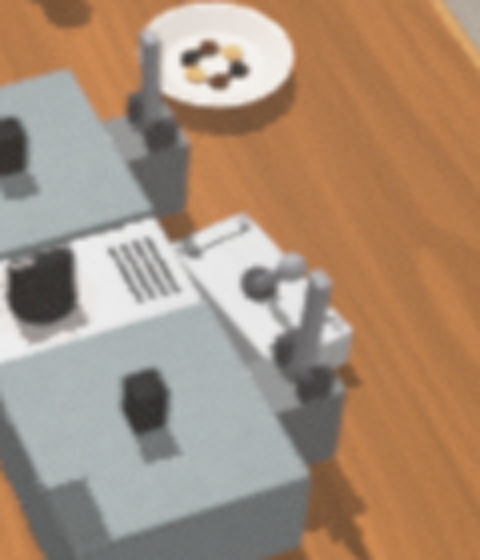

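Run:
```python
from h import *
sc=lambda u,v:(u/4+235-.37,v/4+215-.37); sd=lambda u,v:(u/4+310-.37,v/4+170-.37)
for n,s,p,q in (("R",-1,(151,238),(319,281)),("L",1,(592,150),(151,38))):
    t,e=tri(sc(*p),sd(*q)); a=np.radians(DY); d=t[:2]-dw(0,0); d=np.array([np.cos(a)*d[0]+np.sin(a)*d[1],-np.sin(a)*d[0]+np.cos(a)*d[1]])
    print(n,t.round(4),e,"dryer frame",d.round(4),"angle",np.degrees(np.arctan2(t[2]-.0735,.1-d[0])))
t,e=tri(sc(303,330),sd(291,266));print("ball",t,e)
# wrist view tip check
print(dw(.1,.111),dw(.1,-.111))
```

```text
R [ 0.6935 -0.0938  0.1431] 0.0017745555781063 dryer frame [ 0.1031 -0.1098] angle 92.56463919486006
L [0.6757 0.1278 0.1429] 0.0014065962588305201 dryer frame [0.0969 0.1124] angle 87.42399948437837
ball [ 0.71160903 -0.02393079  0.07732614] 0.0009403807322595403
[0.67885366 0.12658147] [ 0.69047224 -0.09511428]
```

```bash
cat >> h.py <<'E'
def clamp(s):
    r=.060; Y=s*.111
    def P(th,ex=0.):
        t=np.radians(th); x=.1-r*np.cos(t)+.005*np.sin(t)+.016; z=.0735+r*np.sin(t)+.005*np.cos(t)
        return [*dw(x+ex,Y),z]
    arm.grip(0)
    p=P(90,.03); arm.move_to([*p[:2],.24],R(DY)); arm.move_l(p,feed=.15); f0=arm.current_force()
    for th in [100]+list(range(90,-1,-10)):
        if th==100: arm.move_l(P(90,.003),feed=.06); continue
        arm.move_l(P(th),feed=.06); f=arm.current_force()-f0; print(th,f.round(1))
        if np.linalg.norm(f)>25: print("STOP"); return
    p=P(0)
    for dz in (.001,.002,.003):
        arm.move_l([p[0],p[1],p[2]-dz],feed=.02); f=arm.current_force()-f0; print(dz,f.round(1))
        if f[2]>10: break
    arm.move_l([*p[:2],.24],feed=.15); print("t",arm.current_t())
E
python3 - <<'E'
from h import *
clamp(1)
look("pics/cl1.png",[.46,.05,.32])
E
```

```text
90 [ 0.5 -0.1 -1.1]
80 [ 1.1  0.7 -0.6]
70 [ 0.6 -0.3 -0.4]
60 [-0.3 -0.1 -0.9]
50 [ 0.7 -0.5  0. ]
40 [ 1.  -0.2 -1. ]
30 [ 1.1  0.8 -1. ]
20 [-0.   1.2 -0.8]
10 [ 0.1  0.1 -0.7]
0 [1.1 0.6 7.9]
0.001 [-3.1 -0.3 19.5]
t 77.0917
```

View pics/cl1.png

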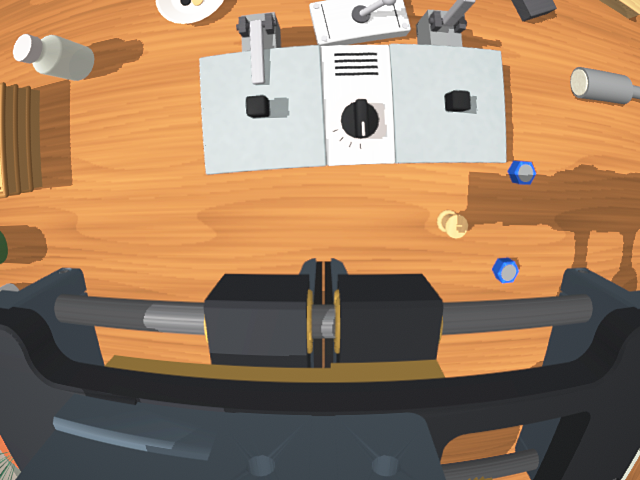

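Run:
```python
from h import *
clamp(-1)
im,c=look("pics/cl2.png",[.50,.01,.30])
a=topview(im,c,.50,.62,-.05,.07,.098,5000);cv2.imwrite("pics/knob.png",a[:,:,::-1])
b=arm.snapshot("side");cv2.imwrite("pics/cl2s.png",cv2.resize(b[160:340,260:430],None,fx=3.3,fy=3.3,interpolation=cv2.INTER_CUBIC)[:,:,::-1])
print(dw(-.02,0))
```

```text
90 [-0.5 -0.8  0.3]
80 [0.7 0.1 0.6]
70 [-0.2  0.4 -0.3]
60 [-0.6  0.   0.8]
50 [-0.8 -0.4 -0.1]
40 [-0.2  0.1  0.8]
30 [-0.6 -0.4  0.4]
20 [-0.7 -0.8 -0.9]
10 [ 0.4 -0.8 -0.1]
0 [ 0.1 -0.1  7.3]
0.001 [-3.1  0.5 20.5]
t 85.5417
[0.56482741 0.00945328]
```

View pics/cl2.png

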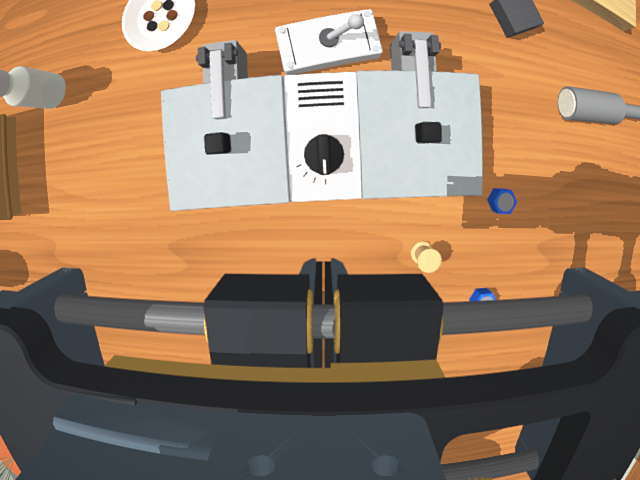

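View pics/knob.png

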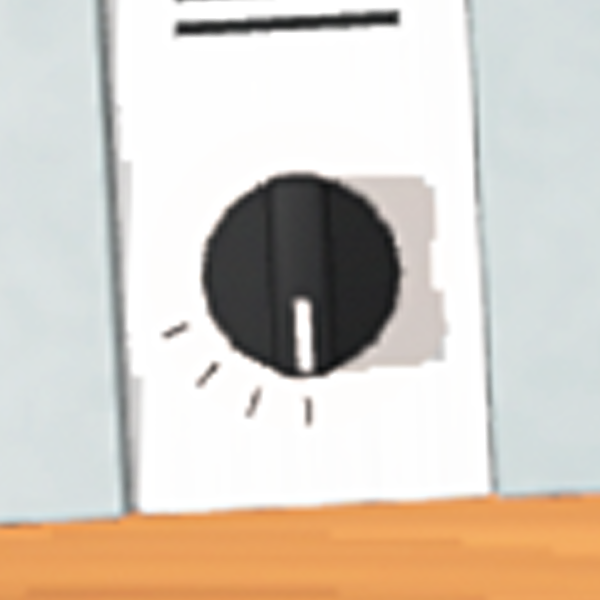

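View pics/cl2s.png

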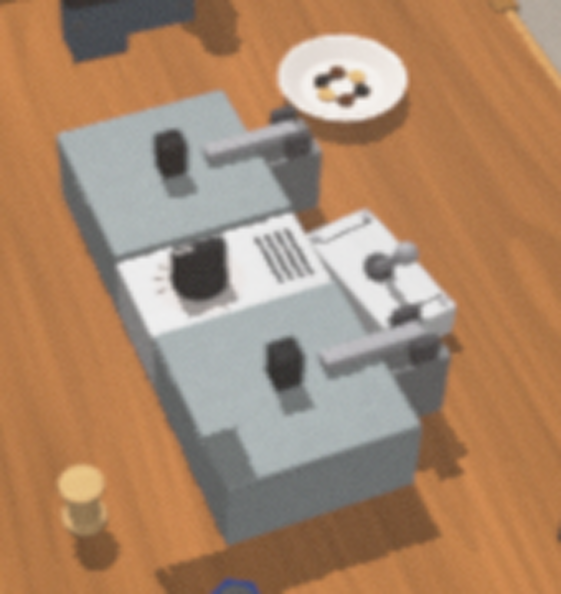

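Run:
```python
from h import *
k=[.5649,.0097]
arm.grip(.045); Y=DY+180
arm.move_to([*k,.18],R(Y)); arm.move_l([*k,.085],feed=.12); f0=arm.current_force();T0=arm.current_torque()
arm.move_l([*k,.074],feed=.04); print("F",(arm.current_force()-f0).round(1))
arm.grip(0); print("w",arm.current_width()); T0=arm.current_torque()
for d in [10,20,30,40,50,60,66,69,71,72.5]:
    arm.move_to([*k,.074],R(Y-d)); T=arm.current_torque()-T0; print(d,T.round(2),(arm.current_force()-f0).round(1),round(arm.current_width(),4))
    if d>66 and abs(T[2])>.5: break
arm.sleep(.6); print((arm.current_torque()-T0).round(3),arm.current_joint_positions().round(1))
cv2.imwrite("pics/held.png",cv2.resize(arm.snapshot("scene")[195:335,225:405],None,fx=4,fy=4,interpolation=cv2.INTER_CUBIC)[:,:,::-1])
```

```text
F [0.6 0.7 0.8]
w 0.012860771840459256
10 [-0.16  0.02  0.06] [-0.6 -4.6  2.2] 0.0128
20 [-0.3   0.01  0.01] [-0.2 -5.8  3.4] 0.0131
30 [-0.25 -0.05  0.08] [-0.7 -5.8  3.2] 0.0126
40 [-0.33 -0.03  0.08] [-1.  -5.3  3.1] 0.0125
50 [-0.43  0.01  0.1 ] [-0.5 -6.2  3.2] 0.0131
60 [-0.42 -0.02  0.14] [-1.  -6.2  2.2] 0.0125
66 [-0.43  0.03  0.17] [-0.5 -6.4  3.4] 0.0129
69 [-0.5  -0.02  0.11] [ 0.1 -6.4  3.4] 0.0128
71 [-0.42  0.01  1.1 ] [-0.5 -6.   2.5] 0.0136
[-0.39  -0.047  1.071] [ -5.1  33.5  94.1  -0.1  52.4 -27.4]
```

View pics/held.png

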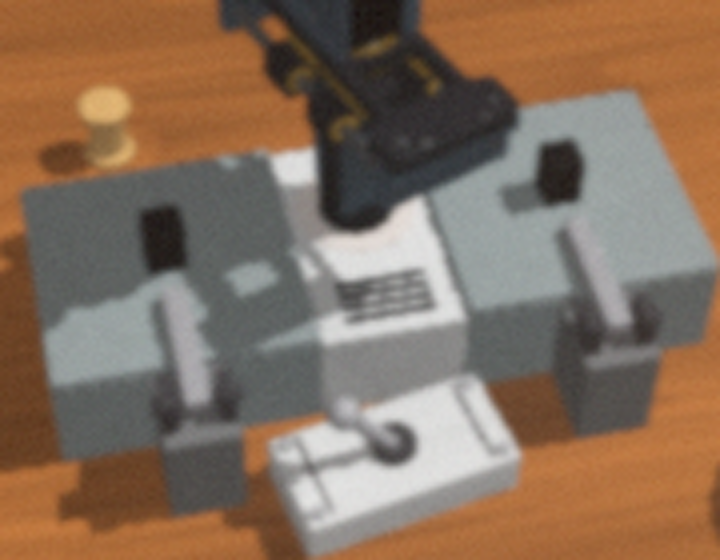

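Run:
```python
from h import *
arm.grip(.075); arm.sleep(.5); arm.move_l([.5649,.0097,.18],feed=.12)
im,c=look("pics/end.png",[.48,.01,.30])
a=topview(im,c,.50,.62,-.05,.07,.098,4000);cv2.imwrite("pics/knob2.png",a[:,:,::-1])
b=arm.snapshot("side");cv2.imwrite("pics/ends.png",b[:,:,::-1]); print(arm.current_t())
```

```text
99.575
```

View pics/end.png

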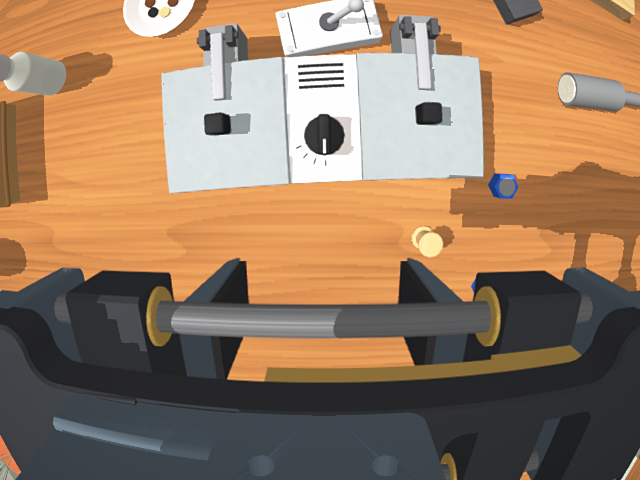

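View pics/knob2.png

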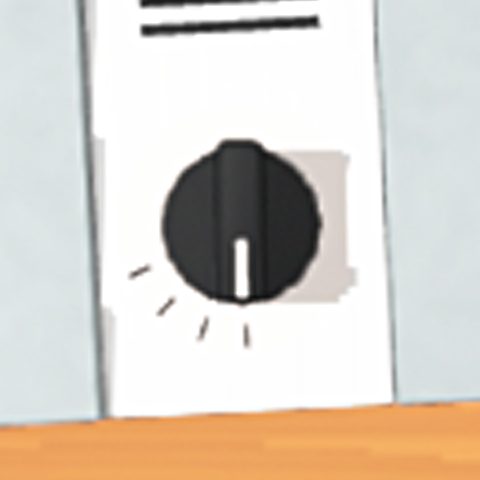

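View pics/ends.png

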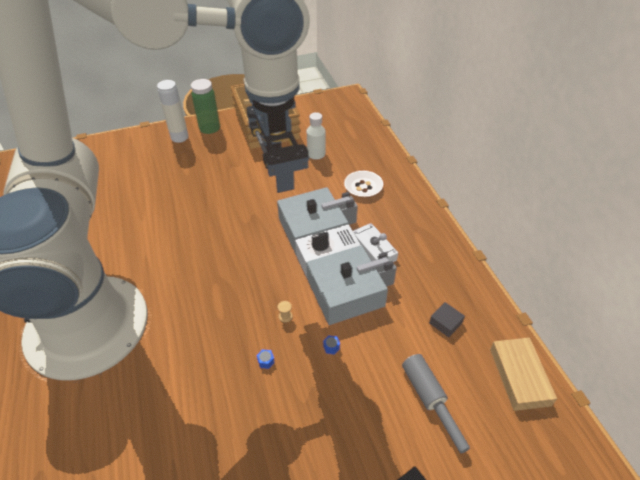

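Run:
```python
from h import *
for f,s in (("pics/knob.png",5000),("pics/knob2.png",4000)):
    a=cv2.imread(f); g=cv2.cvtColor(a,cv2.COLOR_BGR2GRAY); m=(g>130).astype(np.uint8)
    k,l,st,ce=cv2.connectedComponentsWithStats(m)
    for i in range(1,k):
        if 200<st[i][4]<2500 and abs(ce[i][0]/s-.06)<.01 and abs(ce[i][1]/s-.065)<.008:
            p=np.argwhere(l==i).astype(np.float32)[:,::-1]; v=cv2.fitLine(p.copy(),cv2.DIST_L2,0,.01,.01).ravel(); print(f,np.degrees(np.arctan(v[0]/v[1])),st[i])
im=arm.snapshot("wrist");c=arm.get_calibration("wrist")
a=topview(im,c,.50,.62,-.05,.07,.098,5000);cv2.imwrite("pics/knob3.png",a[:,:,::-1]); print(arm.current_t())
```

```text
pics/knob.png 3.0705976 [ 294  299   20   73 1166]
pics/knob2.png 0.7458951 [235 238  14  60 771]
99.625
```

View pics/knob3.png

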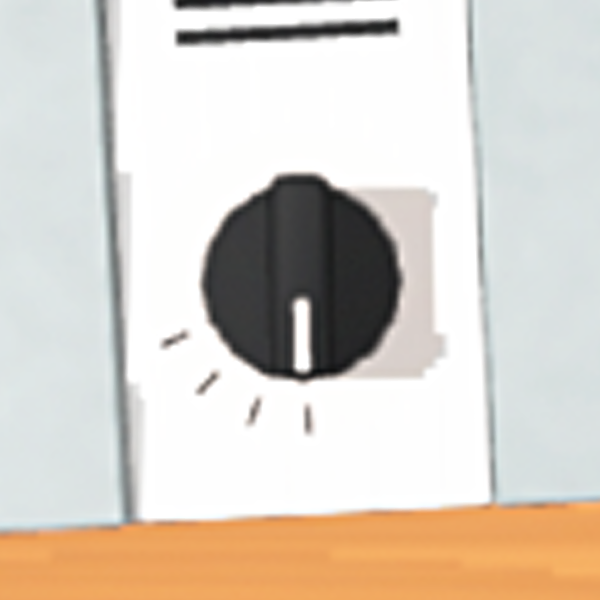

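Run:
```python
from h import *
print(arm.current_dq().round(2),arm.current_force().round(1)); arm.sign_off()
```

```text
[-0.14 -0.09 -0.18 -0.02 -0.06  0.1 ] [-0.5  0.4 -0.3]
the job is handed in; nothing more can be done
```

I finished the job and handed it in at about 100 s; no verdict was reported.

**What I did**
- The lever leans towards the right bay (-y), as triangulated from two cameras and confirmed in the wrist view.
- I put all five white caps in the right bay. I left the two blue look-alikes and the four bystanders alone.
- I laid a lid on each bay and swung both clamp arms down over them. The left lid had been knocked aside earlier, so I measured it again before picking it up.
- I twisted the timer clockwise until it hit its stop at about 71°, where the torque jumped to about 1.1 N m. I held it there for 0.6 s, then opened the gripper and let it spring back.

**Last checks**
- **Caps:** the last view before the lids went on showed all five lying flat in the right bay, and the left bay empty.
- **Lids and clamps:** in the final pictures both lids lie flat on the rims and both arms are down. One automatic measurement of the left lid was about 6 mm off, because the clamp post was caught in its mask. A picture rectified at the plate height showed that lid square on the rim.
- **Timer:** the knob's mark reads about 2.3° (0.04 rad) from where it started, so it did not come back exactly, but it is inside the 0.1 rad limit.
- **Lever and bystanders:** the lever, bottle, saucer, roller and spool look unmoved in the pictures; I did not measure the bystanders.

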